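Set the dust manifold's selector and start the extractor

ROBOT

A 6-joint arm with a two-finger parallel gripper is mounted at the origin on the work surface. World frame = base frame: x ahead of the robot, y to its left, z up, the work surface at z = 0. Lengths are in m, angles in degrees, forces in N, time in s.
With the tool pointing down it reaches from about 0.35 to 0.875 m from the base axis. Payload 4.2 kg.
Tool frame: the origin (TCP) lies where the fingers leave the gripper's body, on its centre line; the fingertips stand 70 mm ahead of it and the grasp point (between the pads) lies 51 mm ahead of it; z points along the fingers, y is the direction in which the jaws open and shut (so a half turn about z gives the same grasp; the last joint's range is limited). The gripper opens to 87 mm and grips with 3 to 60 N. Pads are 19 mm wide; open, the fingers measure 117 mm over their backs; the gripper's body (75 mm by 190 mm) begins 51 mm behind the grasp point.
Start: joints at [83.228, 22.042, 0.453, 0, -68.411, -14.817], TCP at [0.23, 0.581, 0.292] pointing down, gripper open.
Joint ranges: [-179.83, 179.83], [-69.29, 118.12], [-61.27, 80.66], [-181.25, 117.63], [-171.15, -9.14], [-177.46, 177.46]. Speed limits (degrees/s): [159.86, 159.86, 180, 180, 180, 180].

INTERFACE

Orientations are given as a 3x3 rotation matrix whose columns are the frame's x, y, z axes.
In Python, from station import sense, capture, camera_model, finish_job gives the robot as it stands.
- The arm moves only by the shell command python3 -m inch 'ROWS'. ROWS is JSON, a list of rows, each an object with "hand": the closure, from 0 (fully open) to 1 (shut); "slide": the shift along the world's x, y, z in cm, a list of three; "yaw": the turn about the world's z in rad. A call has 1 to 10 rows; each row is the pose to reach, as a shift and turn from the pose commanded when the call began; what a row does not reach only later rows make up. A row lasts 1/8 s, in which the tool goes at most 62.5 mm and 10.7 degrees, less where a joint would pass 70% of its speed; a pose out of reach is approached as far as the arm can. A call with a gripper value outside its range is refused whole. The fingers move at their own pace and stop on an object; the grip force is fixed at half the most. Time passes only in rows, so rows that repeat a pose let the fingers close. It gives the time, the measured TCP pose, the force and the opening at its end, in the units of the state.
- sense(): the state, without advancing time (a new reading comes with each control period).
- capture(name): name is "scene" or "top"; returns the picture (400x640x3 uint8, blue, green, red); there is no depth.
- camera_model(name): a dict with "mtx" (3x3 intrinsics, pixels), "xyz" and "orientation" of the camera in the world. Camera axes: x right, y up, looking along -z (the intrinsics and any distortion apply to the point x, -y, -z); pixel columns grow to the right and rows downward; lengths in m; the calibration is good to about 2 mm. A picture is of the moment at which its call begins. camera_model takes no time and is no camera call.
- finish_job(): hands the job in, once; it reports no verdict.
The state is a dict: "time_s": time; "joints": joint angles; "joint_velocities": joint speeds; "effort": joint torques, N m; "tcp_pos": TCP position; "ee_rot": TCP orientation; "wrist_force": force on the tool from outside, world axes, zero at the start; "moment": the same for the moment, N m; "gripper_width": opening from 0.0 (shut) to 1.0 (fully open).
Only numpy, scipy, OpenCV 4.12 (cv2) and the standard library are available. Lean on these libraries where they do the work, as an engineer would, in place of code of your own. Each camera call takes 0.05 s, during which the arm holds its last target. There are 200 camera calls.

TASK

With a fingertip, push the wooden selector arm on the dust-extraction box round until it points at the middle of the one open pipe; the other three pipe seats are closed with plugs. Then press the push button on the grey starter box fully down to start the extractor, and let go of it. Do not lift the selector, and leave the plugs and everything else on the bench where they are.

Things in the scene. Friction and masses are not known exactly. Their poses are not given: they have to be found in the camera images.
- manifold: Fixed plywood dust-extraction box, 320 x 440 x 90 mm high, flat top. Origin: at the height of the bench top, under the spindle on which the selector turns; z up. The box reaches from x = -90 to +230 mm and y = -220 to +220 mm of its frame. On its top four pipe seats lie on a circle of 160 mm radius about the spindle, at -77, -26, +26 and +77 degrees from the box's x axis (anticlockwise positive seen from above).
- selector (a joint): Angle of the dark wooden selector arm relative to the box's x axis, rad, anticlockwise positive seen from above; stops at -1.75 and +1.75. Dry friction (about 0.12 N m) holds it wherever it is left; no spring, no clicks. The arm is a bar 18 mm wide that reaches from a round hub (19 mm radius, on a flat disc of 45 mm radius whose top is 9 mm above the box) to a pointed end 107 mm from the axis.
- hub (a point): Point on the selector's axis, at the top of its hub, 129 mm above the bench. Its x axis runs along the arm towards the pointed end, z up. The arm's upright sides stand from 9 to 35 mm above the box's top (99 to 125 mm above the bench).
- pointer_tip (a point): Pointed end of the selector arm, 107 mm from the axis, on the arm's top (125 mm above the bench).
- selector_lift (a joint): How far the selector has been lifted off its seat along the spindle, m: 0 when it lies in place, which its own weight (about 0.45 kg) ensures; it can be pulled up 40 mm.
- inlet_mouth (a point): Centre of the mouth of the open grey pipe, the one seat without a plug: an upright tube of 70 mm outer diameter, 62 mm bore, 45 mm high above the box, with a foot flange 86 mm across and 6 mm high, fixed. Mouth 135 mm above the bench. It stands on a different one of the four seats each time.
- switch_top (a point): Centre of the top face of the round push button (32 mm diameter) on the grey starter box; 77 mm above the bench, standing 10 mm proud of its round black housing; it is pressed straight down.
- switch (a joint): Travel of the starter's push button, m: 0 up, 0.006 fully down. A spring (5 N at full travel) returns it.
- starter: Fixed grey starter box of the extractor, 100 x 80 mm, 55 mm high, with the push button on top. Origin under its centre, z up.
- plug0: Loose grey plug closing one of the other three seats: a disc 72 mm across and 8 mm thick with a knob 24 mm across and 20 mm high on it; it just lies on its seat, a black boss 8 mm high. Origin: centre of the disc's underside, 98 mm above the bench; the knob's top is 126 mm above the bench. To be left alone.
- plug1: Loose grey plug closing one of the other three seats: a disc 72 mm across and 8 mm thick with a knob 24 mm across and 20 mm high on it; it just lies on its seat, a black boss 8 mm high. Origin: centre of the disc's underside, 98 mm above the bench; the knob's top is 126 mm above the bench. To be left alone.
- plug2: Loose grey plug closing one of the other three seats: a disc 72 mm across and 8 mm thick with a knob 24 mm across and 20 mm high on it; it just lies on its seat, a black boss 8 mm high. Origin: centre of the disc's underside, 98 mm above the bench; the knob's top is 126 mm above the bench. To be left alone.
- sanding_block: Loose cork sanding block, 35 x 62 x 26 mm, on a near corner of the box's top; origin at its underside. To be left alone.
- glue: Loose glue bottle, 60 mm across, 170 mm high, on the bench; origin at its underside. To be left alone.
- screws: Loose lidded glass jar, 66 mm across, 80 mm high, on the bench; origin at its underside. To be left alone.
- driver: Loose screwdriver lying on the bench; origin at its underside. To be left alone.
- hammer: Loose hammer lying on the bench; origin at its underside. To be left alone.
- offcut: Loose board offcut, 140 x 60 x 22 mm, on the bench; origin at its underside. To be left alone.
- tape: Loose roll of paper tape, 90 mm across, 24 mm high, on the bench; origin at its underside. To be left alone.
There are look-alikes about, which are no part of the job. What is shaped like the starter but purple is not meant.

How it is judged:
By the outcome, as a careful person would: the job done as asked, in the order asked, and still so for the second after the job is handed in, with the robot touching nothing.
It also fails if it takes over 51 s, if anything falls off the work surface, if the arm or the gripper's body presses on something with over 40 N, if the wrist force passes 120 N, or if a joint passes its speed limit or range.

## Working session

There is one attempt and no reset: what is moved stays moved. The work goes in short steps, Python scripts to look and compute and a shell command to move; the robot and the scene stay as the last step left them, time stands still between calls to the robot, and variables do not carry over. Pictures are saved under pics/ and viewed, about 8 in all and at most 12, crops included, and the job is handed in when it is done.

```bash
mkdir -p pics; python3 - <<'E'
from station import *
import cv2
for n in("top","scene"):
    cv2.imwrite(f"pics/{n}0.png",capture(n)); m=camera_model(n); print(n,m)
s=sense(); print(s)
E
```

```text
top {'mtx': array([[456.23471983,   0.        , 326.92800174],
       [  0.        , 456.23471983, 201.84593468],
       [  0.        ,   0.        ,   1.        ]]), 'xyz': array([ 0.30442396, -0.00326235,  1.61608095]), 'orientation': array([[ 0.01499292,  0.98994906, -0.14062739],
       [-0.99987845,  0.0154454 ,  0.00212661],
       [ 0.00427728,  0.14057841,  0.99006031]])}
scene {'mtx': array([[467.24899362,   0.        , 321.92451819],
       [  0.        , 467.24899362, 197.3185822 ],
       [  0.        ,   0.        ,   1.        ]]), 'xyz': array([1.22761039, 0.37449444, 1.19483758]), 'orientation': array([[-0.42965606, -0.72609966,  0.5368193 ],
       [ 0.902925  , -0.33818676,  0.26524736],
       [-0.01105084,  0.5986727 ,  0.80091752]])}
{'time_s': 0.1, 'joints': array([ 8.32298049e+01,  2.20854044e+01,  3.88912242e-01, -2.44597818e-02,
       -6.84120144e+01, -1.48158711e+01]), 'joint_velocities': array([-0.16178009, -0.09678494,  0.17734556,  0.00054989,  0.01307962,
       -0.00692898]), 'effort': array([-6.35062970e-04, -3.91692889e+01,  1.87932891e+01,  4.23194513e+00,
        1.33907425e-02, -7.57046428e-05]), 'tcp_pos': array([0.22977748, 0.5808019 , 0.29129002]), 'ee_rot': array([[ 9.29808078e-01, -3.68044233e-01, -6.17440900e-04],
       [-3.68044737e-01, -9.29806275e-01, -1.83376213e-03],
       [ 1.00805154e-04,  1.93229272e-03, -9.99998128e-01]]), 'wrist_force': array([-0.071314  , -0.83977867,  0.21787444]), 'moment': array([-0.03841024,  0.0047963 , -0.04218924]), 'gripper_width': 0.9971128562098789}
```

View pics/top0.png

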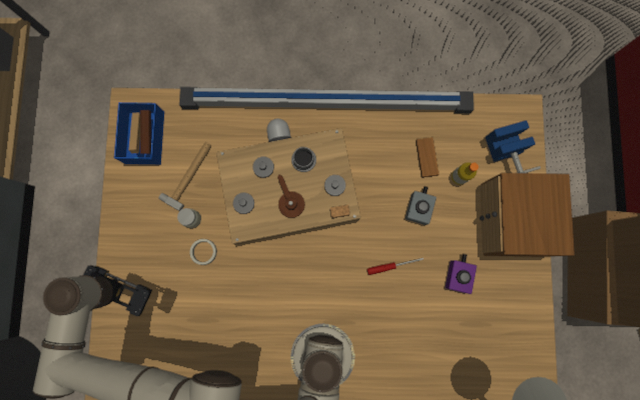

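View pics/scene0.png

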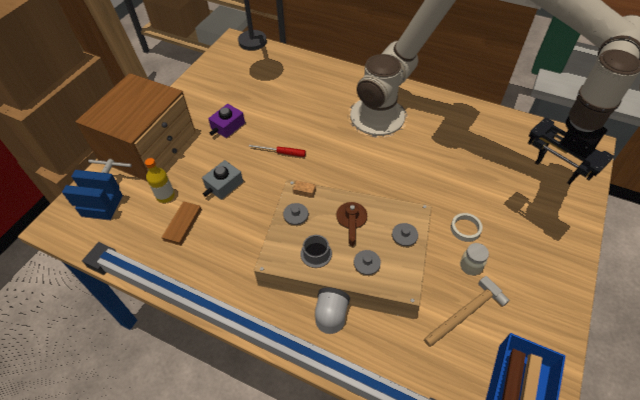

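The top view shows the pipe mouth near (304,158), the hub near (291,203) and the selector tip near (282,178). Plugs sit at (263,167), (335,185) and (243,203). There are two starter candidates: grey at (421,207) and purple at (462,277). The grey one fits, because purple is excluded. I'll confirm with an enlarged crop.

```bash
cat > h.py <<'E'
from station import *
import cv2, numpy as np
def px2w(n,u,v,z):
    m=camera_model(n);K=m['mtx'];d=np.array([(u-K[0,2])/K[0,0],-(v-K[1,2])/K[1,1],-1])
    d=m['orientation']@d; c=m['xyz']; return c+d*(z-c[2])/d[2]
def w2px(n,p):
    m=camera_model(n);K=m['mtx'];q=m['orientation'].T@(np.array(p)-m['xyz'])
    return np.array([K[0,2]+K[0,0]*q[0]/-q[2],K[1,2]-K[1,1]*q[1]/-q[2]])
E
python3 - <<'E'
from h import *
t=cv2.imread("pics/top0.png");s=cv2.imread("pics/scene0.png")
a=cv2.resize(t[135:245,225:365],None,fx=5,fy=5,interpolation=cv2.INTER_CUBIC)
b=cv2.resize(t[180:235,395:450],(270,270),interpolation=cv2.INTER_CUBIC)
cv2.imwrite("pics/c1.png",a)
c=cv2.resize(s[150:280,190:440],None,fx=3,fy=3,interpolation=cv2.INTER_CUBIC)
b2=np.zeros((270,0,3),np.uint8)
cv2.imwrite("pics/c2.png",c); cv2.imwrite("pics/c3.png",np.hstack([b,cv2.resize(s[155:205,195:245],(270,270),interpolation=cv2.INTER_CUBIC)]))
E
```

```text
(no output)
```

View pics/c1.png

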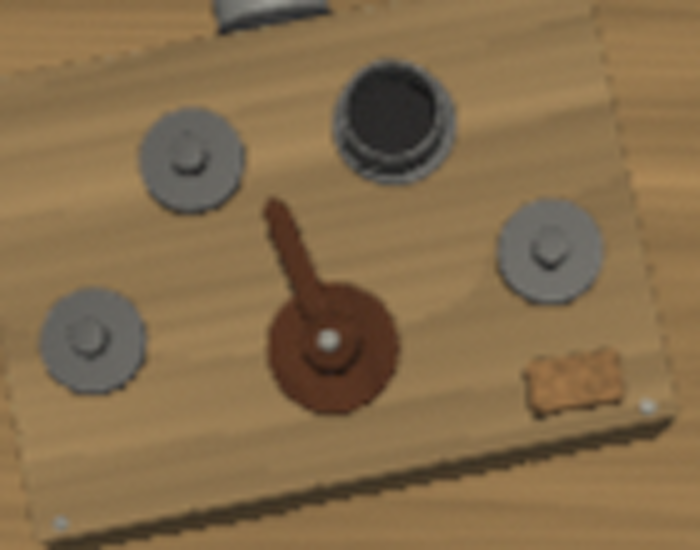

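View pics/c3.png

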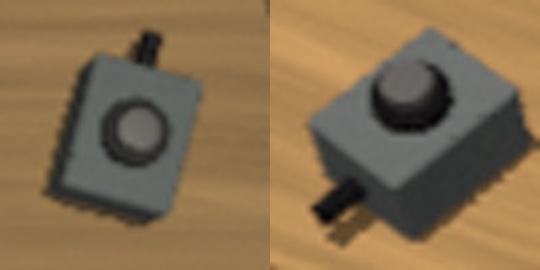

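The crops show the disc at c1 (333,347), the selector tip at (272,203) and the pipe flange at (394,123). The starter is grey with a black-ringed button at top pixel (423.7,206.3). That fits the description, so it is the one meant.

```bash
python3 - <<'E'
from h import *
from scipy.optimize import least_squares
P=lambda u,v,z:px2w("top",225+u/5-.4,135+v/5-.4,z)
hub=P(333,347,.099);hubtop=P(330,340,.131);tip=P(272,203,.125)
pl=[P(93,341,.106),P(192,160,.106),P(394,123,.093),P(551,251,.106)]
mouth=P(391,106,.135)
print("raw",hub,hubtop,tip,mouth,pl)
A=np.deg2rad([77,26,-26,-77])
def f(p): 
    r=[p[0]+.16*np.cos(A+p[2])-[q[0] for q in pl],p[1]+.16*np.sin(A+p[2])-[q[1] for q in pl],[p[0]-hub[0],p[1]-hub[1]]]
    return np.concatenate(r)
s=least_squares(f,[hub[0],hub[1],0]);x,y,th=s.x;print(s.x,np.rad2deg(th),np.abs(s.fun).max())
d=tip[:2]-s.x[:2];print("sel world",np.rad2deg(np.arctan2(d[1],d[0])),np.linalg.norm(d),"target world",np.rad2deg(th)-26)
print("button",px2w("top",395+141/4.909-.4,180+129/4.909-.4,.077),px2w("scene",220-.4,170.7-.4,.077))
print("seats",[(x+.16*np.cos(a+th),y+.16*np.sin(a+th)) for a in A])
E
```

```text
raw [0.51073981 0.11323138 0.099     ] [0.51099916 0.1128655  0.131     ] [0.60326174 0.15432191 0.125     ] [0.66820213 0.07611142 0.135     ] [array([0.51133501, 0.27302133, 0.106     ]), array([0.63579129, 0.21122913, 0.106     ]), array([0.66665059, 0.07604619, 0.093     ]), array([ 0.57719023, -0.03209461,  0.106     ])]
[0.51006592 0.11299614 0.21424102] 12.27510595829957 0.0011900993879138122
sel world 23.913907642617833 0.10194743821744873 target world -13.72489404170043
button [ 0.51428508 -0.33507368  0.077     ] [ 0.51829485 -0.33163643  0.077     ]
seats [(np.float64(0.5120901565030237), np.float64(0.272983331143334)), (np.float64(0.6356732172493768), np.float64(0.21210621660255158)), (np.float64(0.6654973046498489), np.float64(0.07503449714862742)), (np.float64(0.5783803267968746), np.float64(-0.03168676665579297))]
```

```bash
python3 -m inch '[{"hand":1,"slide":[4,-5,0],"yaw":-0.08},{"hand":1,"slide":[8,-9.5,0],"yaw":-0.18},{"hand":1,"slide":[12,-14,0],"yaw":-0.28},{"hand":1,"slide":[16,-19,0],"yaw":-0.37},{"hand":1,"slide":[20,-24,0],"yaw":-0.46},{"hand":1,"slide":[24,-29,0],"yaw":-0.55},{"hand":1,"slide":[28,-33.5,0],"yaw":-0.64},{"hand":1,"slide":[32,-38,0],"yaw":-0.73},{"hand":1,"slide":[34.1,-40.8,0],"yaw":-0.775},{"hand":1,"slide":[34.1,-40.8,0],"yaw":-0.775}]'
python3 -m inch '[{"hand":1,"slide":[0,0,0],"yaw":0},{"hand":1,"slide":[0,0,-2],"yaw":0},{"hand":1,"slide":[0,0,-4],"yaw":0},{"hand":1,"slide":[0,0,-4],"yaw":0}]'
python3 - <<'E'
from h import *
s=sense();print(s['time_s'],s['tcp_pos'],s['ee_rot'].round(3).tolist(),s['gripper_width'],s['wrist_force'])
for n in("top","scene"):
    im=capture(n); print(n,w2px(n,s['tcp_pos']+[0,0,-.07]))
    if n=="scene":
        cv2.imwrite("pics/s1.png",cv2.resize(im[120:290,240:450],None,fx=3.5,fy=3.5,interpolation=cv2.INTER_CUBIC))
E
```

```text
time_s: 1.35
tcp_pos: [0.5718, 0.171, 0.2912]
ee_rot: [[0.403, -0.915, -0.002], [-0.915, -0.403, -0.001], [0.0, 0.002, -1.0]]
wrist_force: [-0.6, 0.7, 0.3]
gripper_width: 0.018
time_s: 1.85
tcp_pos: [0.5694, 0.174, 0.2508]
ee_rot: [[0.409, -0.913, -0.003], [-0.913, -0.409, -0.002], [0.0, 0.004, -1.0]]
wrist_force: [0.0, -0.1, 0.5]
gripper_width: 0.003
1.85 [0.56944831 0.17398147 0.25079582] [[0.409, -0.913, -0.003], [-0.913, -0.409, -0.002], [0.0, 0.004, -1.0]] 0.0028550034969391314 [ 0.04917987 -0.10683493  0.46651279]
top [270.79085623 182.02821735]
scene [365.22740655 220.85120985]
```

View pics/s1.png

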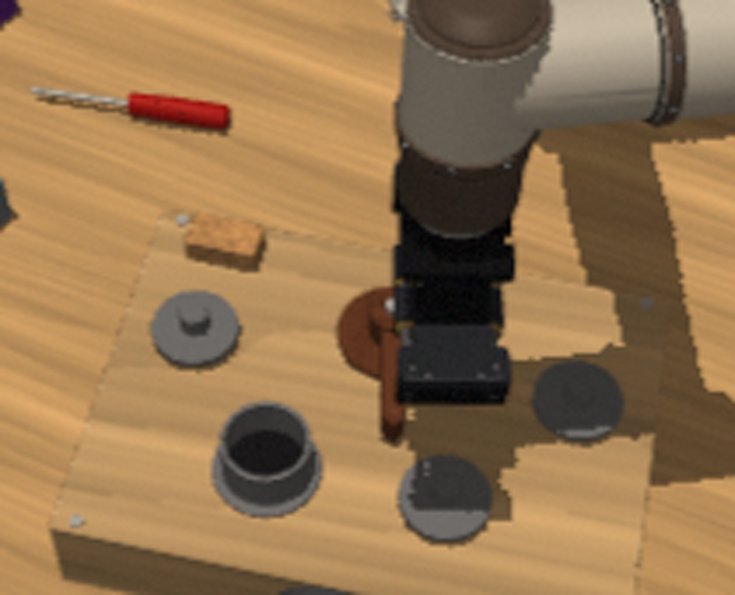

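```bash
python3 -m inch '[{"hand":1,"slide":[0,0,-2.5],"yaw":0},{"hand":1,"slide":[0,0,-5],"yaw":0},{"hand":1,"slide":[0,0,-7],"yaw":0},{"hand":1,"slide":[0,0,-7],"yaw":0},{"hand":1,"slide":[0,0,-7],"yaw":0}]'
python3 - <<'E'
from h import *
s=sense();t=s['tcp_pos'];print(s['time_s'],t,s['wrist_force'])
H=np.array([.5101,.113])
for ph in list(range(24,-11,-4))+[-10,-12,-13.7]:
    a=np.deg2rad(ph);p=H+.08*np.array([np.cos(a),np.sin(a)])+.0185*np.array([-np.sin(a),np.cos(a)])
    print(ph,((p-t[:2])*100).round(2),(a-np.deg2rad(24)).round(3))
E
```

```text
time_s: 2.58
tcp_pos: [0.5717, 0.1738, 0.1839]
ee_rot: [[0.408, -0.913, 0.003], [-0.913, -0.408, 0.001], [0.0, -0.003, -1.0]]
wrist_force: [-0.1, -0.1, -0.5]
gripper_width: 0.007
2.575 [0.57168521 0.1737619  0.18386312] [-0.06140586 -0.1113092  -0.50021964]
24 [ 0.4  -1.13] 0.0
20 [ 0.73 -1.6 ] -0.07
16 [ 1.02 -2.09] -0.14
12 [ 1.28 -2.6 ] -0.209
8 [ 1.51 -3.13] -0.279
4 [ 1.69 -3.67] -0.349
0 [ 1.84 -4.23] -0.419
-4 [ 1.95 -4.79] -0.489
-8 [ 2.02 -5.36] -0.559
-10 [ 2.04 -5.64] -0.593
-12 [ 2.05 -5.93] -0.628
-13.7 [ 2.05 -6.17] -0.658
```

```bash
python3 -m inch '[{"hand":1,"slide":[0.2,-0.6,0],"yaw":0},{"hand":1,"slide":[0.4,-1.1,0],"yaw":0},{"hand":1,"slide":[0.7,-1.6,0],"yaw":-0.07},{"hand":1,"slide":[1.0,-2.1,0],"yaw":-0.14},{"hand":1,"slide":[1.3,-2.6,0],"yaw":-0.21},{"hand":1,"slide":[1.5,-3.1,0],"yaw":-0.28},{"hand":1,"slide":[1.7,-3.7,0],"yaw":-0.35},{"hand":1,"slide":[1.8,-4.2,0],"yaw":-0.42},{"hand":1,"slide":[1.9,-4.8,0],"yaw":-0.49},{"hand":1,"slide":[1.9,-4.8,0],"yaw":-0.49}]'
python3 - <<'E'
from h import *
s=sense();t=s['tcp_pos'];H=np.array([.5101,.113]);d=t[:2]-H
print(t,s['wrist_force'],"implied arm deg",np.rad2deg(np.arctan2(d[1],d[0])-np.arcsin(.0185/np.hypot(*d))))
a=capture("top")[130:250,230:350];b=capture("scene")[170:290,270:390]
cv2.imwrite("pics/p1.png",cv2.resize(np.hstack([a,b]),None,fx=3.3,fy=3.3,interpolation=cv2.INTER_CUBIC))
E
```

```text
time_s: 3.82
tcp_pos: [0.5908, 0.125, 0.1831]
ee_rot: [[-0.071, -0.997, 0.002], [-0.997, 0.071, 0.001], [-0.001, -0.002, -1.0]]
wrist_force: [0.6, 1.0, 0.0]
gripper_width: 0.003
[0.59075172 0.12497066 0.18305965] [0.55060963 1.04244676 0.03821247] implied arm deg -4.671939231428405
```

View pics/p1.png

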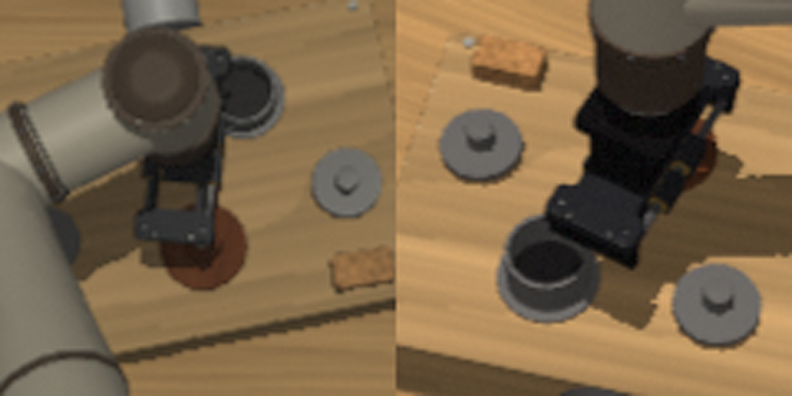

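```bash
python3 -m inch '[{"hand":1,"slide":[0.1,-0.4,0],"yaw":-0.05},{"hand":1,"slide":[0.1,-0.8,0],"yaw":-0.1},{"hand":1,"slide":[0.15,-1.2,0],"yaw":-0.147},{"hand":1,"slide":[0.15,-1.2,0],"yaw":-0.147},{"hand":1,"slide":[0.15,-1.2,0],"yaw":-0.147}]'
python3 -m inch '[{"hand":1,"slide":[0.2,0.8,0],"yaw":0},{"hand":1,"slide":[0.4,1.6,0],"yaw":0},{"hand":1,"slide":[0.4,1.6,5],"yaw":0},{"hand":1,"slide":[0.4,5,9],"yaw":0},{"hand":1,"slide":[0.4,10,9],"yaw":0},{"hand":1,"slide":[0.4,15,9],"yaw":0},{"hand":1,"slide":[0.4,20,9],"yaw":0},{"hand":1,"slide":[0.4,20,9],"yaw":0}]'
python3 - <<'E'
from h import *
im=capture("top");cv2.imwrite("pics/top2.png",im);cv2.imwrite("pics/sc2.png",capture("scene"))
cv2.imwrite("pics/p2.png",cv2.resize(im[135:235,240:350],None,fx=6,fy=6,interpolation=cv2.INTER_CUBIC))
E
```

```text
time_s: 4.55
tcp_pos: [0.5914, 0.1132, 0.1823]
ee_rot: [[-0.215, -0.977, -0.0], [-0.977, 0.215, -0.0], [0.0, 0.0, -1.0]]
wrist_force: [-0.1, 1.6, 1.0]
gripper_width: 0.004
time_s: 5.55
tcp_pos: [0.5948, 0.3169, 0.2711]
ee_rot: [[-0.212, -0.977, -0.001], [-0.977, 0.212, -0.0], [0.001, 0.001, -1.0]]
wrist_force: [0.5, 0.2, 0.7]
gripper_width: 0.006
```

View pics/p2.png

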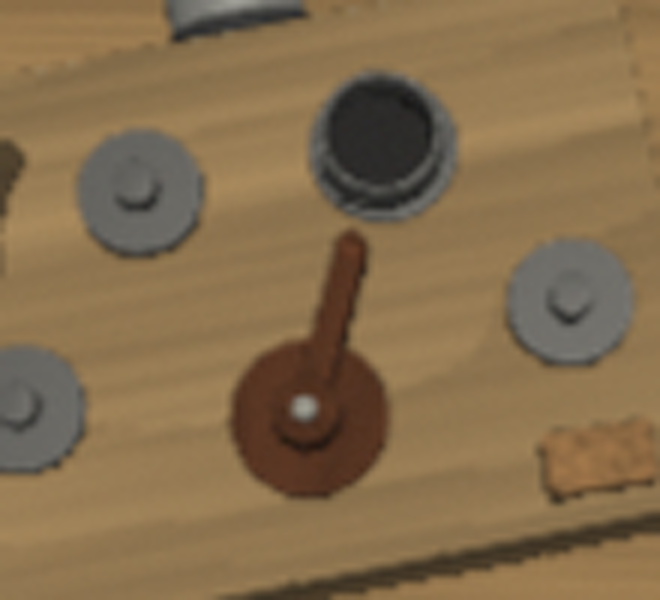

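The gripper is out of the way and the arm is visible from hub (305,407) to tip (350,236), pointing close to the pipe centre at (382,150). I'll fit the angle with a projected arm model.

```bash
cat > ang.py <<'E'
from h import *
from scipy.optimize import minimize_scalar
H=np.array([.5101,.113])
def fit(f,n,H=H):
    im=cv2.resize(cv2.imread(f),None,fx=8,fy=8,interpolation=cv2.INTER_CUBIC)
    hsv=cv2.cvtColor(im,cv2.COLOR_BGR2HSV);b,g,r=[im[...,i].astype(int) for i in range(3)]
    m=((r<125)&(r>g*1.45)).astype(np.uint8)
    def proj(p): return ((w2px(n,p)+.5)*8-.5)
    ring=np.zeros(m.shape,np.uint8)
    c=[proj([H[0]+.118*np.cos(a),H[1]+.118*np.sin(a),.112]) for a in np.linspace(0,2*np.pi,60)]
    cv2.fillPoly(ring,[np.int32(c)],1); m&=ring
    def hull(pts): 
        k=np.zeros(m.shape,np.uint8); cv2.fillConvexPoly(k,cv2.convexHull(np.float32([proj(p) for p in pts])).astype(np.int32),1);return k
    cyl=lambda r,z0,z1:[[H[0]+r*np.cos(a),H[1]+r*np.sin(a),z] for a in np.linspace(0,6.3,40) for z in(z0,z1)]
    base=hull(cyl(.045,.09,.099))|hull(cyl(.019,.099,.129))
    def cost(d):
        a=np.deg2rad(d);R=np.array([[np.cos(a),-np.sin(a)],[np.sin(a),np.cos(a)]])
        k=base|hull([[*(H+R@q),z] for q in ([0,.009],[.098,.009],[.107,0],[.098,-.009],[0,-.009]) for z in(.099,.125)])
        return (k!=m).sum()/64
    g=np.arange(-30,40,.5);c=[cost(x) for x in g];i=int(np.argmin(c))
    g2=np.arange(g[i]-2,g[i]+2,.1);c2=[cost(x) for x in g2]
    return g2[int(np.argmin(c2))],min(c2),m.sum()/64
if __name__=="__main__":
    for f,n in(("top0","top"),("scene0","scene"),("top2","top"),("sc2","scene")):
        print(f,fit(f"pics/{f}.png",n))
E
python3 ang.py
```

```text
top0 (np.float64(23.900000000000013), np.float64(95.9375), np.float64(577.171875))Traceback (most recent call last):
  File "ang.py", line 25, in <module>
    print(f,fit(f"pics/{f}.png",n))
            ~~~^^^^^^^^^^^^^^^^^^^
  File "ang.py", line 20, in fit
    g=np.arange(-30,40,.5);c=[cost(x) for x in g];i=int(np.argmin(c))
                              ~~~~^^^
  File "ang.py", line 18, in cost
    k=base|hull([[*(H+R@q),z] for q in ([0,.009],[.098,.009],[.107,0],[.098,-.009],[0,-.009]) for z in(.099,.125)])
           ~~~~^^^^^^^^^^^^^^^^^^^^^^^^^^^^^^^^^^^^^^^^^^^^^^^^^^^^^^^^^^^^^^^^^^^^^^^^^^^^^^^^^^^^^^^^^^^^^^^^^^^^
  File "ang.py", line 13, in hull
    k=np.zeros(m.shape,np.uint8); cv2.fillConvexPoly(k,cv2.convexHull(np.float32([proj(p) for p in pts])).astype(np.int32),1);return k
                                                                                  ~~~~^^^
  File "ang.py", line 8, in proj
    def proj(p): return ((w2px(n,p)+.5)*8-.5)
                          ~~~~^^^^^
  File "h.py", line 7, in w2px
    m=camera_model(n);K=m['mtx'];q=m['orientation'].T@(np.array(p)-m['xyz'])
ValueError: time passes only in moves, steps and waits
```

```bash
sed -i '3i from functools import lru_cache\ncamera_model=lru_cache(None)(camera_model)' h.py
sed -i 's/("top0","top"),("scene0","scene"),//' ang.py; python3 ang.py
```

```text
top2 (np.float64(-14.499999999999972), np.float64(103.046875), np.float64(580.15625))
sc2 (np.float64(-12.700000000000008), np.float64(108.671875), np.float64(748.703125))
```

```bash
python3 - <<'E'
from ang import *
for f,n in(("top2","top"),("sc2","scene")):
    best=min(((*fit(f"pics/{f}.png",n,H+[dx,dy])[:2],dx,dy) for dx in(-.003,0,.003) for dy in(-.003,0,.003)),key=lambda r:r[1]);print(f,best)
# pipe vs hub, scene view: flange ring & mouth rim centres via dark bore not needed; project predictions instead
for ph in(-13.7,):
    for n,f in(("scene","sc2"),("top","top2")):
        im=cv2.resize(cv2.imread(f"pics/{f}.png"),None,fx=4,fy=4,interpolation=cv2.INTER_CUBIC)
        def circ(c,r,z,col):
            p=[(w2px(n,[c[0]+r*np.cos(a),c[1]+r*np.sin(a),z])+.5)*4-.5 for a in np.linspace(0,6.3,60)]
            cv2.polylines(im,[np.int32(p)],True,col,1)
        P=H+.16*np.array([np.cos(np.deg2rad(ph)),np.sin(np.deg2rad(ph))])
        circ(P,.035,.135,(0,255,0));circ(P,.043,.096,(0,255,255));circ(H,.045,.099,(255,255,0))
        a=np.int32((w2px(n,[*H,.125])+.5)*4);b=np.int32((w2px(n,[*P,.125])+.5)*4);cv2.line(im,a.tolist(),b.tolist(),(255,0,0),1)
        u,v=np.int32((w2px(n,[*(H+P)/2,.11]))*4);o=im[v-200:v+200,u-190:u+190];cv2.imwrite(f"pics/o_{n}.png",o)
cv2.imwrite("pics/o.png",np.hstack([cv2.imread("pics/o_scene.png"),cv2.imread("pics/o_top.png")]))
E
```

```text
top2 (np.float64(-14.499999999999972), np.float64(103.046875), 0, 0)
sc2 (np.float64(-12.700000000000008), np.float64(108.671875), 0, 0)
```

View pics/o.png

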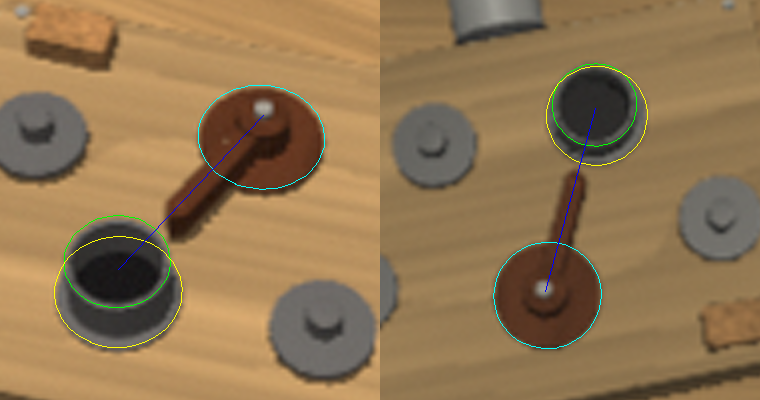

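```bash
python3 - <<'E'
from h import *
print(px2w("top",458,182,0.0),px2w("top",473,167,.17),px2w("scene",151,165,.17),px2w("scene",162,197,0))
t=sense();print(t['tcp_pos'],t['time_s'])
print((np.array([.516,-.333])-t['tcp_pos'][:2])*100)
E
```

```text
[ 0.6135856  -0.47804796  0.        ] [ 0.63126727 -0.47803186  0.17      ] [ 0.64446541 -0.4651345   0.17      ] [ 0.64234918 -0.48710403  0.        ]
[0.59501829 0.31381193 0.27154957] 5.65
[ -7.90182897 -64.68119292]
```

```bash
python3 -m inch '[{"hand":1,"slide":[-0.7,-6,0],"yaw":0},{"hand":1,"slide":[-1.4,-12,0],"yaw":0},{"hand":1,"slide":[-2.1,-18,0],"yaw":0},{"hand":1,"slide":[-2.8,-24,0],"yaw":0},{"hand":1,"slide":[-3.5,-30,0],"yaw":0},{"hand":1,"slide":[-4.2,-36,0],"yaw":0},{"hand":1,"slide":[-5,-42,0],"yaw":0},{"hand":1,"slide":[-5.8,-48,0],"yaw":0},{"hand":1,"slide":[-6.6,-54,0],"yaw":0},{"hand":1,"slide":[-7.4,-60,0],"yaw":0}]'
python3 -m inch '[{"hand":1,"slide":[-0.5,-4.7,0],"yaw":0},{"hand":1,"slide":[-0.5,-4.7,-4],"yaw":0},{"hand":1,"slide":[-0.5,-4.7,-8],"yaw":0},{"hand":1,"slide":[-0.5,-4.7,-10],"yaw":0},{"hand":1,"slide":[-0.5,-4.7,-10],"yaw":0},{"hand":1,"slide":[-0.5,-4.7,-10],"yaw":0}]'
python3 - <<'E'
from h import *
cv2.imwrite("pics/b.png",np.hstack([cv2.resize(capture("top")[150:250,370:480],(400,364)),cv2.resize(capture("scene")[120:220,165:275],(400,364))]))
E
```

```text
time_s: 6.9
tcp_pos: [0.5198, -0.2896, 0.2728]
ee_rot: [[-0.218, -0.976, 0.0], [-0.976, 0.218, -0.0], [0.0, -0.0, -1.0]]
wrist_force: [1.5, 0.2, -0.3]
gripper_width: 0.006
time_s: 7.65
tcp_pos: [0.5165, -0.3346, 0.1736]
ee_rot: [[-0.217, -0.976, 0.002], [-0.976, 0.217, -0.001], [0.001, -0.002, -1.0]]
wrist_force: [0.2, 0.2, -0.0]
gripper_width: 0.005
```

View pics/b.png

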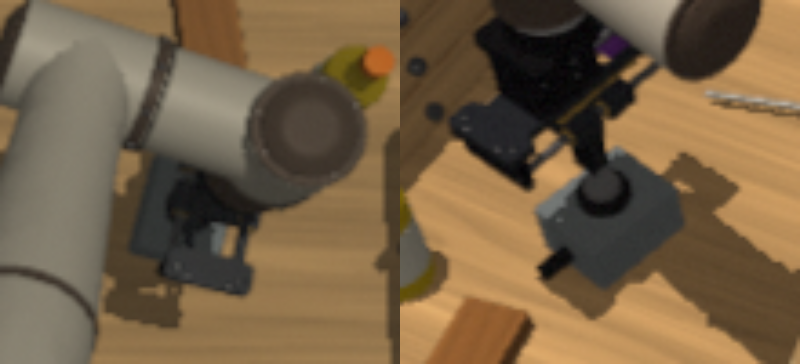

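```bash
python3 -m inch '[{"hand":1,"slide":[0,0,-1.2],"yaw":0},{"hand":1,"slide":[0,0,-2.2],"yaw":0},{"hand":1,"slide":[0,0,-2.6],"yaw":0},{"hand":1,"slide":[0,0,-2.9],"yaw":0},{"hand":1,"slide":[0,0,-3.1],"yaw":0},{"hand":1,"slide":[0,0,-3.1],"yaw":0}]'
```

```text
time_s: 8.5
tcp_pos: [0.516, -0.3337, 0.1415]
ee_rot: [[-0.216, -0.976, -0.001], [-0.976, 0.216, 0.0], [-0.0, 0.001, -1.0]]
wrist_force: [-2.1, 3.2, 4.0]
gripper_width: 0.007
```

```bash
python3 -m inch '[{"hand":1,"slide":[0,0,-0.1],"yaw":0},{"hand":1,"slide":[0,0,-0.2],"yaw":0},{"hand":1,"slide":[0,0,-0.2],"yaw":0}]'; python3 -m inch '[{"hand":1,"slide":[0,0,-0.1],"yaw":0},{"hand":1,"slide":[0,0,-0.1],"yaw":0}]'
```

```text
time_s: 8.88
tcp_pos: [0.5163, -0.3338, 0.1411]
ee_rot: [[-0.216, -0.976, -0.0], [-0.976, 0.216, -0.0], [0.0, -0.0, -1.0]]
wrist_force: [-4.6, 4.8, 11.8]
gripper_width: 0.004
time_s: 9.12
tcp_pos: [0.5163, -0.3338, 0.141]
ee_rot: [[-0.215, -0.977, 0.0], [-0.977, 0.215, -0.001], [0.001, -0.0, -1.0]]
wrist_force: [-5.9, 5.9, 15.3]
gripper_width: 0.004
```

The TCP stalls at z = 0.141 m, which is 6 mm of travel, with 15 N against a 5 N spring. The button is on its stop, so I'll release and check.

```bash
python3 -m inch '[{"hand":1,"slide":[0,0,1],"yaw":0},{"hand":1,"slide":[0,0,4],"yaw":0},{"hand":1,"slide":[0,0,9],"yaw":0},{"hand":1,"slide":[0,0,14],"yaw":0},{"hand":1,"slide":[-5,0,14],"yaw":0},{"hand":1,"slide":[-10,0,14],"yaw":0},{"hand":1,"slide":[-12,0,14],"yaw":0},{"hand":1,"slide":[-12,0,14],"yaw":0}]'
python3 - <<'E'
from h import *
from ang import fit
for n in("top","scene"): im=capture(n);cv2.imwrite(f"pics/end_{n}.png",im);print(fit(f"pics/end_{n}.png",n)[0])
cv2.imwrite("pics/end.png",np.hstack([cv2.resize(cv2.imread("pics/end_scene.png")[130:310,150:500],(780,400))]))
E
```

```text
time_s: 10.12
tcp_pos: [0.3962, -0.3343, 0.2788]
ee_rot: [[-0.217, -0.976, 0.002], [-0.976, 0.217, -0.001], [0.001, -0.002, -1.0]]
wrist_force: [0.3, 0.8, 0.1]
gripper_width: 0.004
-14.499999999999972
-12.700000000000008
```

View pics/end.png

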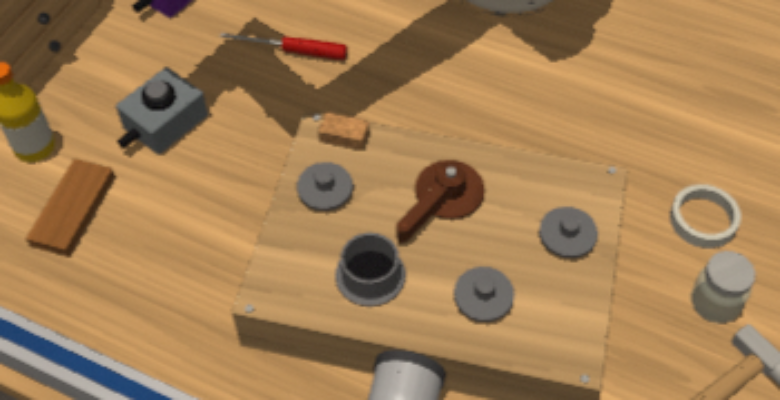

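The last picture shows the selector at (400,238) pointing at the open pipe at (370,265). The plugs and loose items are in place, the button is up and the gripper is clear.

```bash
python3 -c "from station import *; print(finish_job())"
```

```text
the job is handed in; nothing more can be done
None
```

The selector now points at the open pipe, and the grey starter's button has been pressed fully down and let go. The job was handed in at about 10 s on the robot's clock.

- **Selector:** I pushed it with the closed fingertips from about +24° to about -13.6° in the world frame. The pipe's bearing measured -13.7°. The two cameras disagreed slightly: the top view gave -14.5° and the scene view -12.7°, so the angle is known to within about 1°. Both readings were the same again after the button press.
- **Button:** the fingertips stopped after the full 6 mm of travel, with about 15 N on the wrist against the 5 N spring. In the last picture the button looks back up, but I saw no separate sign that the extractor had started.
- **Everything else:** the last picture, from the scene camera, showed the plugs and the other loose items in view undisturbed. The gripper was clear of everything.

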